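# Bring the valve stem of a trolley wheel to the top

## Task

The trolley wheel with the fat air-filled tyre, mounted on one of the two wheel stands, has to be pumped up: turn it on its axle until its valve stem is straight above the axle, then let go and leave it standing still there. Leave the other wheel, the narrower solid castor wheel, as it is.

Things in the scene. Friction and masses are not known exactly. Their poses are not given: they have to be found in the camera images.
- tyre_wheel (a joint): Turn (rad) of the trolley wheel: 0 = valve stem straight above the axle; positive = stem turned from the top towards -y of tyre_axle's frame; starts at 0.7 to 1.35. Tyre 200 mm across, 45 mm wide, flat side walls 70 to 90 mm from the axle: its upper half can be pinched across them from above and pivots between the pads. Turns either way at about 1 N on the tread, stays where left.
- tyre_axle (a point): Centre of the tyred wheel (white disc rim, four dark holes), on its axle, 140 mm above the table. Fixed to the grey stand, does not turn. x: level, along the axle, to the side where the stem sticks out; y: level, in the wheel's plane; z: up. The stand's post (45 mm wide) is at x -65 to -45 mm and ends 20 mm above the axle; above that only the wheel is in the way.
- valve_stem (a point): Point on the brass cap of the valve stem, a black stub with a 13 mm thick brass end standing out of the wheel's face parallel to the axle, 55 mm from the axle line. The point is 45 mm along x from tyre_axle; the stem ends 5 mm further out, 27 mm outside the tyre's side wall. Turns with the wheel.
- castor_rim (a point): A point on the tread of the other wheel, at any angle: a solid castor wheel 160 mm across, 30 mm wide, black tread, grey centre with five dark holes, no valve stem, on a stand of the same kind, its axle also 140 mm above the table. The point is 80 mm from that axle. It turns just as easily and must be left as it is.
Things that resemble listed ones, but are neither listed nor needed, are in the scene too. Leave any blue look-alike of the part that bears tyre_wheel alone.

How it is judged:
At the end, for the whole second after the job is handed in: The valve stem is above the axle, at most 12.5 mm to either side of straight above it (about 13 degrees of turn), and the wheel is at rest (under 0.05 rad/s) (z of valve_stem in the frame of tyre_axle above 0.04 m and y of valve_stem in the frame of tyre_axle between -0.0125 and 0.0125 m and velocity of joint tyre_wheel between -0.05 and 0.05 rad/s); the robot touches nothing.
It fails at once if the solid castor wheel is turned (its tread moves more than 20 mm) (distance of castor_rim from where it was at the start of the episode above 0.02 m).
It also fails if it takes over 38 s, if anything falls off the work surface, if the arm or the gripper's body presses on something with over 40 N, if the wrist force passes 120 N, or if a joint passes its speed limit or range.

## Robot

A 6-joint arm with a two-finger parallel gripper is mounted at the origin on the work surface. World frame = base frame: x ahead of the robot, y to its left, z up, the work surface at z = 0. Lengths are in m, angles in rad, forces in N, time in s.
With the tool pointing down it reaches from about 0.325 to 0.85 m from the base axis. Payload 15.5 kg.
Tool frame: the origin (TCP) lies at the very end of the fingers, on their centre line; the grasp point (between the pads) lies behind it (ctrl.grip_depth is the z of the grasp point in the tool frame, in m); z points along the fingers, y is the line along which they close (so a half turn about z gives the same grasp; the last joint's range is limited). The gripper opens to 91 mm and grips with 3 to 60 N. Pads are 32 mm wide; open, the fingers measure 118 mm over their backs; the gripper's body (76 mm by 178 mm) begins 60 mm behind the grasp point.
Start: joints at [1.065, 0.494, 1.345, -0, 1.302, -0.096], TCP at [0.249, 0.573, 0.214] pointing down, gripper open.
Joint ranges: [-2.91, 2.91], [-0.82, 2.16], [0.22, 2.67], [-1.22, 4.37], [0.12, 2.79], [-3.08, 3.08]. Speed limits (rad/s): [1.89, 1.89, 2.57, 3.01, 3.01, 3.01].

## Interface

Orientations are given as [roll, pitch, yaw] about the fixed x, y, z axes, in that order (R = Rz(yaw) Ry(pitch) Rx(roll)).
In Python, from bench import ctrl, imaging gives the robot as it stands.
- The arm moves only by the tool jog_arm, never from a script. Its argument "series" is text: rows parted by semicolons, each of 7 numbers parted by spaces: the finger opening in m, from 0 to 0.0912, then the shift along the world's x, y, z in m, then the turn, a rotation vector about the world's x, y, z in degrees. A call has 1 to 8 rows; each row shifts and turns the commanded pose from where the row before left it; what a row does not reach is not made up. A row lasts 1/12 s, in which the tool goes at most 41.7 mm and 7.16 degrees, less where a joint would pass 70% of its speed; a pose out of reach is approached as far as the arm can. A call with a gripper value outside its range is refused whole. The fingers move at their own pace and stop on an object; the grip force is fixed at half the most. Time passes only in rows, so rows that do not move let the fingers close. It gives the time, the measured TCP pose, the force, the opening and the grip force at its end, in the units of the state.
- ctrl.sense(): the state, without advancing time (a new reading comes with each control period).
- imaging.read_camera(name): name is "scene" or "top" or "wrist"; returns a dict with "frame" (420x560x3 uint8, red, green, blue), "depth" (420x560 float32, m along the optical axis (not along the pixel's ray), 0 where there is no reading), "mtx" (3x3 intrinsics, pixels), "rvec" (rotation vector, rad) and "tvec" (3), from world to camera coordinates, as OpenCV has them. Camera axes: x right, y down, z forward; pixel columns grow to the right and rows downward; lengths in m; the calibration is good to about 2 mm. A picture is of the moment at which its call begins.
- ctrl.close_job(): hands the job in; it is judged then, once.
The state is a dict: "time": time; "qpos": joint angles; "qd": joint speeds; "joint_efforts": joint torques, N m; "ee_pos": TCP position; "tool_rot": TCP orientation; "force": force on the tool from outside, world axes, zero at the start; "ft_torque": the same for the moment, N m; "grip_width": finger opening in m; "gripper_force": force on a finger pad.
Only numpy, scipy, OpenCV 4.12 (cv2) and the standard library are available. Lean on these libraries where they do the work, as an engineer would, in place of code of your own. Each camera call takes 0.05 s, during which the arm holds its last target. There are 200 camera calls.

## Working session

There is one attempt and no reset: what is moved stays moved. The work goes in short steps, Python scripts to look and compute and a tool call to move; the robot and the scene stay as the last step left them, time stands still between calls to the robot, and variables do not carry over. Pictures are saved under pics/ and viewed, at most 10 in all, crops included, and the job is handed in when it is done.

Besides the shell and the picture viewer there is one more tool, called after ">>>" as name(argument=value, ...), one argument or row to a line, values as JSON. jog_arm: Moves the arm, as the interface text tells. Its arguments: {"type":"object","properties":{"series":{"type":"string"}},"required":["series"]}

```bash
mkdir -p pics
cat > h.py <<'E'
import numpy as np, cv2
from bench import ctrl, imaging
def cam(n):
    c=imaging.read_camera(n); c['R']=cv2.Rodrigues(np.array(c['rvec'],float))[0]; return c
def pts(c):
    d=c['depth']; v,u=np.mgrid[:d.shape[0],:d.shape[1]]; K=c['mtx']
    P=np.stack([(u-K[0,2])/K[0,0]*d,(v-K[1,2])/K[1,1]*d,d],-1)
    return (P-np.ravel(c['tvec']))@c['R']
E
python3 - <<'E'
from h import *
print(ctrl.sense(), ctrl.grip_depth)
for n in ('scene','top'):
    c=cam(n); cv2.imwrite(f'pics/{n}0.png',c['frame'][...,::-1]); np.savez(f'{n}0.npz',P=pts(c),**{k:c[k] for k in('frame','depth','mtx','R','tvec')})
    print(n,-c['R'].T@np.ravel(c['tvec']))
E
```

```text
{'time': 0.0, 'qpos': array([ 1.06552171e+00,  4.94187685e-01,  1.34611848e+00, -3.28516142e-05,
        1.30249255e+00, -9.55269405e-02]), 'qd': array([-0.00225407, -0.00085587,  0.00130041,  0.00185109,  0.00074581,
       -0.00084001]), 'joint_efforts': array([-6.27202371e-04, -8.78786874e+01, -3.81856620e+01,  7.09413411e-02,
        5.30287425e-02, -6.69518244e-06]), 'ee_pos': array([0.24882787, 0.57292603, 0.21333975]), 'tool_rot': array([-3.14038907e+00, -8.35146827e-05,  2.73185366e+00]), 'force': array([-0.45194944, -0.2566657 , -0.30190382]), 'ft_torque': array([-0.03099957,  0.01400633,  0.00799122]), 'gripper_force': 0.0, 'grip_width': 0.09137907687797263} -0.0188
scene [ 1.01335311 -0.13512725  1.02907302]
top [ 0.2900196  -0.05733001  1.14803372]
```

View pics/scene0.png

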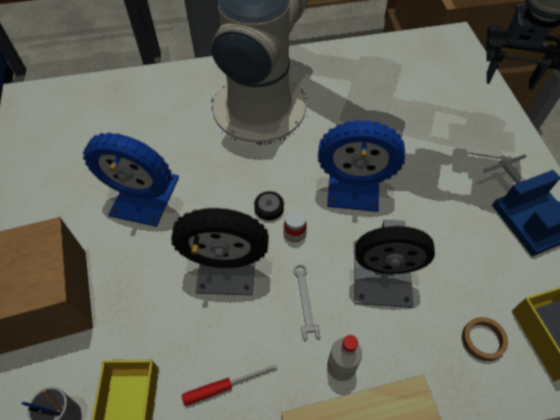

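View pics/top0.png

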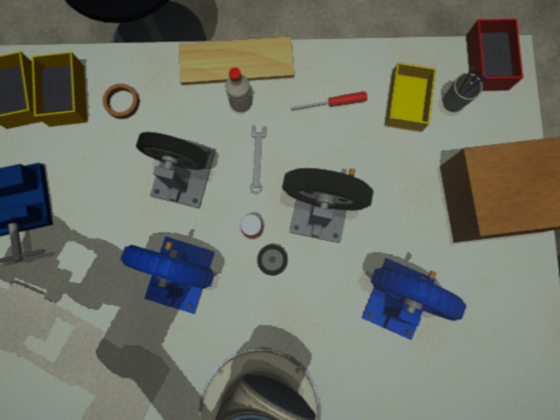

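The black trolley wheel is at about (327,188) in top and (220,240) in scene, with its brass stem at (194,245) in scene and (351,173) in top. The castor is at (175,150) in top.

Run:
```python
from h import *
A={n:np.load(n+'0.npz') for n in('scene','top')}
box={'scene':(165,200,275,275),'top':(275,160,380,215)}
for n,a in A.items():
    P=a['P'];f=a['frame'].astype(int);h=cv2.cvtColor(a['frame'],cv2.COLOR_RGB2HSV)
    x0,y0,x1,y1=box[n]; m=np.zeros(f.shape[:2],bool);m[y0:y1,x0:x1]=1
    m&=a['depth']>0
    dark=m&(f.max(2)<75)&(P[...,2]>.06)&(P[...,2]<.26)
    Q=P[dark]; c=Q.mean(0)
    print(n,'dark',dark.sum(),Q.min(0).round(3),Q.max(0).round(3))
    T=Q[Q[:,2]>.19]; r=cv2.minAreaRect((T[:,:2]*1000).astype(np.float32)); print(' top part',r,'zmax',np.percentile(T[:,2],99))
    br=m&(h[...,0]>10)&(h[...,0]<30)&(h[...,1]>110)&(h[...,2]>70)&(P[...,2]>.06)
    B=P[br]; v,u=np.nonzero(br); print(' brass',br.sum(),u.mean(),v.mean(),np.median(B,0).round(4) if len(B) else '', B.min(0).round(3),B.max(0).round(3))
    if n=='scene':
        wh=m&(f.min(2)>95)&(P[...,2]>.08)&(P[...,2]<.2); W=P[wh]; print('face',len(W),np.median(W,0)); 
    np.save(n+'_dark.npy',Q)
# plane fit of front side wall from scene (RANSAC-less: SVD on points)
Q=np.vstack([np.load('scene_dark.npy'),np.load('top_dark.npy')])
xy=Q[:,:2]; c=xy.mean(0); w,V=np.linalg.eigh(np.cov((xy-c).T)); n=V[:,0]*np.sign(V[0,0]); t=np.array([-n[1],n[0]])
s=(xy-c)@t; d=(xy-c)@n
pc=np.percentile
print('n',n,'yaw',np.degrees(np.arctan2(n[1],n[0])),'t range',pc(s,[.5,99.5]),'d range',pc(d,[1,99]),'c',c)
E=c+t*pc(s,[.5,99.5]).mean()+n*pc(d,[1,99]).mean(); print('centre',E)
for nn,a in A.items():
  for X in ([*E,.14],[*E,.24]):
    p=a['R']@np.array(X)+np.ravel(a['tvec']); print(nn,(a['mtx']@p/p[2])[:2])
```

```text
scene dark 4538 [ 0.468 -0.264  0.06 ] [ 0.545 -0.066  0.245]
 top part ((505.44647216796875, -165.12060546875), (175.5568084716797, 42.29511260986328), 76.66775512695312) zmax 0.24206082850465127
 brass 40 194.5 248.15 [ 0.5345 -0.2153  0.1803] [ 0.527 -0.221  0.176] [ 0.543 -0.21   0.184]
face 4 [ 0.50870662 -0.07254617  0.17650988]
top dark 2667 [ 0.444 -0.261  0.061] [ 0.535 -0.067  0.246]
 top part ((498.4739074707031, -164.88507080078125), (177.82154846191406, 45.8879508972168), 77.21822357177734) zmax 0.24313246647865389
 brass 25 351.6 171.44 [ 0.5309 -0.2165  0.1809] [ 0.524 -0.222  0.176] [ 0.537 -0.212  0.185]
n [ 0.97405276 -0.22632105] yaw -13.080572916338808 t range [-0.09709593  0.0941388 ] d range [-0.03062294  0.02760322] c [ 0.50716879 -0.16230664]
centre [ 0.50536348 -0.16340513]
scene [220.69266281 240.63141034]
scene [215.21333525 215.39484557]
top [325.99527769 187.08869428]
top [330.76783581 176.69638035]
```

>>> jog_arm(
  series="0.0912 0 0 0.04 0 0 -3.3; 0.0912 0.0104 -0.0312 0.025 0 0 -3.3; 0.0912 0.0104 -0.0312 0.02 0 0 -3.3; 0.0912 0.0104 -0.0312 0.02 0 0 -3.3; 0.0912 0.0104 -0.0312 0 0 0 -3.3; 0.0912 0.0104 -0.0312 0 0 0 -3.3; 0.0912 0.0104 -0.0312 0 0 0 -3.3; 0.0912 0.0104 -0.0312 0 0 0 -3.3",
)

```text
time: 0.77
ee_pos: [0.3218, 0.3533, 0.3188]
tool_rot: [-3.141, 0.0, 2.268]
force: [1.0, 0.9, -0.1]
grip_width: 0.0915
gripper_force: 0.0
```

>>> jog_arm(
  series="0.0912 0.0104 -0.0312 0 0 0 -3.3; 0.0912 0.0104 -0.0312 0 0 0 -3.3; 0.0912 0.0104 -0.0312 0 0 0 -3.3; 0.0912 0.0104 -0.0312 0 0 0 -3.3; 0.0912 0.0104 -0.0312 0 0 0 -3.3; 0.0912 0.0104 -0.0312 0 0 0 -3.3; 0.0912 0.0104 -0.0312 0 0 0 -3.3; 0.0912 0.0104 -0.0312 0 0 0 -3.3",
)

```text
time: 1.43
ee_pos: [0.405, 0.1037, 0.3188]
tool_rot: [-3.141, -0.0, 1.808]
force: [0.7, 0.2, -0.5]
grip_width: 0.0912
gripper_force: 0.0
```

>>> jog_arm(
  series="0.0912 0.0104 -0.0312 0 0 0 -3.3; 0.0912 0.0104 -0.0312 0 0 0 -3.3; 0.0912 0.0104 -0.0312 0 0 0 -3.3; 0.0912 0.0104 -0.0312 0 0 0 -3.3; 0.0912 0.0104 -0.0312 0 0 0 -3.3; 0.0912 0.0104 -0.0312 0 0 0 -3.3; 0.0912 0.0104 -0.0312 0 0 0 -3.3; 0.0912 0 0 0 0 0 0",
)

```text
time: 2.1
ee_pos: [0.4792, -0.1178, 0.3184]
tool_rot: [3.141, 0.001, 1.4]
force: [0.0, 0.6, -1.3]
grip_width: 0.0913
gripper_force: 0.0
```

>>> jog_arm(
  series="0.0912 0.01 -0.03 0 0 0 -1.7; 0.0912 0.01 -0.029 0 0 0 -1.6; 0.0912 0 0 0 0 0 0",
)

```text
time: 2.35
ee_pos: [0.499, -0.176, 0.3184]
tool_rot: [3.141, 0.001, 1.346]
force: [-1.4, 0.6, -0.4]
grip_width: 0.091
gripper_force: 0.0
```

Run:
```python
from h import *
s=ctrl.sense();print(s['ee_pos'],s['tool_rot'])
c=cam('wrist');P=pts(c);f=c['frame'].astype(int);cv2.imwrite('pics/w1.png',c['frame'][...,::-1])
m=(P[...,2]>.19)&(P[...,2]<.26)&(c['depth']>0)&(abs(P[...,0]-.5)<.1)&(abs(P[...,1]+.165)<.12)&(f.max(2)<90)
Q=P[m];print(m.sum())
print(cv2.minAreaRect((Q[:,:2]*1000).astype(np.float32)),np.percentile(Q[:,2],99))
b=Q[Q[:,2]>.23];
if len(b): print('high',len(b),b.mean(0),cv2.minAreaRect((b[:,:2]*1000).astype(np.float32)))
```

```text
[ 0.49901005 -0.1759972   0.3183782 ] [3.14127755e+00 1.13730919e-03 1.34574079e+00]
9471
((502.53973388671875, -162.34674072265625), (167.24755859375, 45.09328842163086), 77.1517105102539) 0.2409608171147897
high 4923 [ 0.50253365 -0.16154571  0.23546366] ((501.78765869140625, -164.3961944580078), (94.2406005859375, 44.41529846191406), 72.80311584472656)
```

View pics/w1.png

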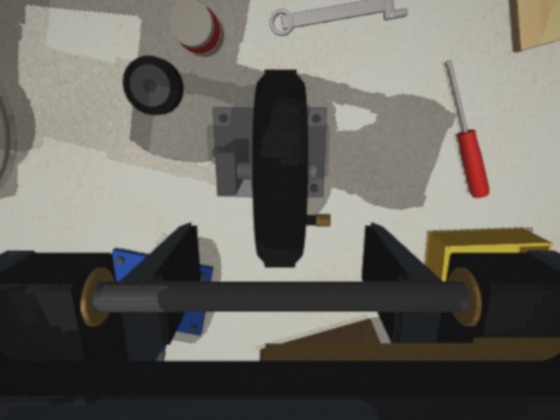

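The wheel is centred between the fingers at column 280 and aligned with them. The stem at (320,220) is clear of the fingers, so I'll descend and pinch.

>>> jog_arm(
  series="0.0912 0 0 -0.03 0 0 0; 0.0912 0 0 -0.03 0 0 0; 0.0912 0 0 -0.03 0 0 0; 0.0912 0 0 -0.02 0 0 0; 0.0912 0 0 -0.008 0 0 0; 0.0912 0 0 0 0 0 0",
)

```text
time: 2.9
ee_pos: [0.4967, -0.171, 0.1995]
tool_rot: [-3.138, -0.001, 1.35]
force: [0.2, 0.4, -0.6]
grip_width: 0.091
gripper_force: 0.0
```

>>> jog_arm(
  series="0.03 0 0 0 0 0 0; 0.03 0 0 0 0 0 0; 0.03 0 0 0 0 0 0; 0.03 0 0 0 0 0 0; 0.03 0 0 0 0 0 0; 0.03 0 0 0 0 0 0; 0.03 0 0 0 0 0 0; 0.03 0 0 0 0 0 0",
)

```text
time: 3.57
ee_pos: [0.499, -0.1726, 0.2012]
tool_rot: [3.139, 0.0, 1.349]
force: [8.7, -0.6, -2.2]
grip_width: 0.0452
gripper_force: 30.0
```

>>> jog_arm(
  series="0.03 0.002 0.0085 0.0005 0 0 0; 0.03 0.002 0.0086 -0.0004 0 0 0; 0.03 0.0019 0.0084 -0.0013 0 0 0; 0.03 0.0019 0.0082 -0.0023 0 0 0; 0.03 0.0018 0.008 -0.0032 0 0 0; 0.03 0.0018 0.0076 -0.004 0 0 0; 0.03 0.0016 0.007 -0.0048 0 0 0; 0.03 0.0015 0.0065 -0.0056 0 0 0",
)

```text
time: 4.23
ee_pos: [0.5137, -0.1098, 0.1806]
tool_rot: [3.138, 0.001, 1.349]
force: [3.3, -3.8, 6.8]
grip_width: 0.0448
gripper_force: 30.0
```

>>> jog_arm(
  series="0.03 0 0 0 0 0 0; 0.03 0 0 0 0 0 0; 0.03 0 0 0 0 0 0",
)

```text
time: 4.48
ee_pos: [0.5138, -0.1092, 0.1801]
tool_rot: [3.139, -0.001, 1.349]
force: [7.5, 1.8, -4.5]
grip_width: 0.0447
gripper_force: 30.0
```

```bash
cat > stem.py <<'E'
from h import *
ctr=np.array([.502,-.1635,.14]);n=np.array([.974,-.226,0]);t=np.array([.226,.974,0])
for k in('scene','top'):
    c=cam(k);P=pts(c);h=cv2.cvtColor(c['frame'],cv2.COLOR_RGB2HSV);r=P-ctr
    b=(h[...,0]>10)&(h[...,0]<30)&(h[...,1]>110)&(h[...,2]>70)&(c['depth']>0)&(r@n>.025)&(r@n<.06)&(np.linalg.norm(r,axis=-1)<.11)
    B=r[b]; print(k,len(B))
    if len(B): m=np.median(B,0); print('x %.4f y %.4f z %.4f'%(m@n,m@t,m[2]))
    cv2.imwrite(f'pics/{k}_{ctrl.sense()["time"]:.2f}.png',c['frame'][...,::-1])
E
python3 stem.py; ls pics
```

```text
scene 25
x 0.0440 y -0.0056 z 0.0611
top 0
scene0.png
scene_4.53.png
top0.png
top_4.58.png
w1.png
```

>>> jog_arm(
  series="0.03 0.0005 0.0022 -0.0021 0 0 0; 0.03 0.0006 0.0022 -0.0022 0 0 0; 0.03 0 0 0 0 0 0; 0.03 0 0 0 0 0 0; 0.0912 0 0 0 0 0 0; 0.0912 0 0 0 0 0 0; 0.0912 0 0 0 0 0 0; 0.0912 0 0 0 0 0 0",
)

```text
time: 5.25
ee_pos: [0.5131, -0.1049, 0.1754]
tool_rot: [-3.141, -0.0, 1.35]
force: [-0.6, 0.1, 0.2]
grip_width: 0.0686
gripper_force: 0.0
```

>>> jog_arm(
  series="0.0912 0 0 0 0 0 0; 0.0912 0 0 0 0 0 0; 0.0912 0 0 0 0 0 0; 0.0912 0 0 0.02 0 0 0; 0.0912 0 0 0.03 0 0 0; 0.0912 0 0 0.04 0 0 0; 0.0912 0 0 0.04 0 0 0; 0.0912 0 0 0 0 0 0",
)

```text
time: 5.92
ee_pos: [0.5161, -0.1058, 0.3128]
tool_rot: [3.131, 0.001, 1.35]
force: [1.0, -0.3, 1.6]
grip_width: 0.0911
gripper_force: 0.0
```

>>> jog_arm(
  series="0.0912 -0.02 0.035 0 0 0 0; 0.0912 -0.02 0.035 0 0 0 0; 0.0912 -0.02 0.035 0 0 0 0; 0.0912 -0.02 0.035 0 0 0 0; 0.0912 0 0 0 0 0 0; 0.0912 0 0 0 0 0 0",
)

```text
time: 6.42
ee_pos: [0.4325, 0.0365, 0.3058]
tool_rot: [3.141, -0.0, 1.353]
force: [0.3, -0.7, 0.1]
grip_width: 0.0914
gripper_force: 0.0
```

```bash
python3 stem.py
python3 - <<'E'
import cv2,glob
g=sorted(glob.glob('pics/*_[0-9]*.png')); print(g)
a=cv2.imread([x for x in g if 'scene' in x][-1])[170:300,150:290]
b=cv2.imread([x for x in g if 'top' in x][-1])[130:260,260:400]
cv2.imwrite('pics/fin.png',cv2.resize(cv2.hconcat([a,b]),(784,364)))
E
```

```text
scene 45
x 0.0440 y -0.0008 z 0.0608
top 30
x 0.0398 y -0.0024 z 0.0610
['pics/scene_4.53.png', 'pics/scene_6.47.png', 'pics/top_4.58.png', 'pics/top_6.52.png']
```

View pics/fin.png

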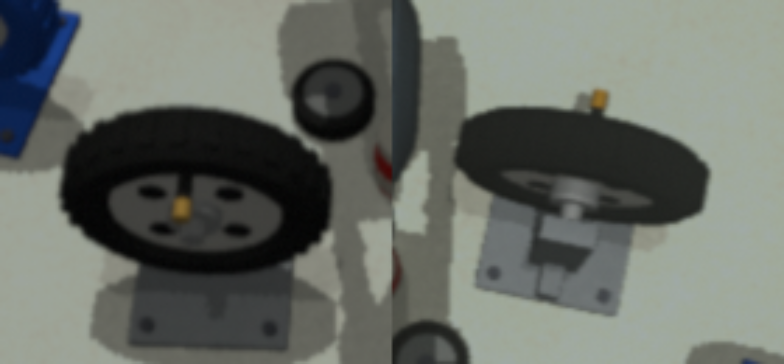

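The stem (brass at (180,208) left, (600,98) right) stands above the axle within about 2 mm, and the arm is clear. I'm handing it in.

```bash
python3 -c "
from bench import ctrl
print(ctrl.close_job())"
```

```text
the job is handed in; nothing more can be done
None
```

I turned the tyred wheel until its valve stem stood above the axle, measured about 1–2 mm off straight up (12.5 mm allowed). I then let go, moved the arm clear without going near the castor wheel, and handed the job in at about 6.5 s; no verdict was returned.

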